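Load a pressed-sample disc into the bench analyser

TASK

Get the sample in the bench analyser ready to measure: slide the aluminium sample disc lying on the analyser's deck into the round seat, so that it drops in and lies flat on the seat's floor, then swing the lid down until it is fully closed. Do not topple the glassware and bottles standing around or push them out of place.

Things in the scene. Friction and masses are not known exactly. Their poses are not given: they have to be found in the camera images.
- analyser: White bench analyser, fixed, 220 mm deep (x) x 190 mm wide (y) x 70 mm high, small display on its front. Origin: centre of its underside, on the table. x points to its back (hinge side), y to its left, z up; yaw up to about 15 degrees. Its flat dark grey deck is at z = 70 mm, 212 x 182 mm, with no rim.
- seat (a point): Centre of the FLOOR of the round seat sunk in the deck: 80 mm bore, 6 mm deep (floor 64 mm above the table), small chamfer, solid floor. It lies 30 mm towards the back from the analyser's centre. Axes as the analyser's.
- disc: Sample disc: solid pale aluminium disc, 76 mm diameter, 12 mm thick, about 0.1 kg, brown pellet flush in its top. Origin: centre of its underside; z up. It starts flat on the deck in front of the seat, 85 to 115 mm from the seat's centre, and slides easily when pushed at its edge (two fingertips 40 to 55 mm apart steer it). Seated, it has 2 mm of play all round and stands 6 mm proud of the deck.
- lid (a joint): Lid angle, rad: 0 = fully closed (level over the seat, at its stop), growing as it opens; starts at 1.3 to 1.65 (about upright, inside towards the robot, outer face to the back). A friction hinge of about 0.28 N m holds it at any angle: 2 to 5 N at its free edge move it, and it must be pushed all the way down. A disc that is not seated keeps it from closing.
- lid_hinge (a point): Middle of the lid's hinge axis, which runs along the analyser's y: 110 mm behind the analyser's centre, 78 mm above the table. Axes as the analyser's.
- lid_edge (a point): Middle of the lid's free edge on its outer face: 135 mm from the hinge axis along the lid, 12 mm out from it square to the lid. x runs from here along the lid to the hinge, z out of the outer face (up when closed). The lid is 140 mm wide, its skirt 18 mm deep; a finger tab 50 mm wide, 4 mm thick, level with the outer face, sticks out 12 mm beyond this edge.
- detector_head (a point): Centre of the top of the round detector head on the lid's outer face: 54 mm diameter, 21 mm tall, 80 mm from the hinge axis. The outer 25 mm of the lid beyond it are flat and free to push on. On the inside a 60 mm snout ends 9 mm above the deck when closed.
- flask: Conical glass flask, 78 mm wide, 135 mm tall, right of the analyser's rear corner. Origin: centre of its underside.
- brown_bottle: Brown bottle with blue cap, 72 mm wide, 148 mm tall, behind the analyser on the left. Origin: centre of its underside.
- clear_bottle: Clear bottle with blue cap, 58 mm wide, 123 mm tall, behind the analyser. Origin: centre of its underside.
- beaker: Glass beaker, 72 mm wide, 90 mm tall, behind the analyser on the right. Origin: centre of its underside.

How it is judged:
By the outcome, as a careful person would: the job done as asked, in the order asked, and still so for the second after the job is handed in, with the robot touching nothing.
It also fails if it takes over 48 s, if anything falls off the work surface, if the arm or the gripper's body presses on something with over 40 N, if the wrist force passes 120 N, or if a joint passes its speed limit or range.

ROBOT

A 7-joint arm with a two-finger parallel gripper is mounted at the origin on a cart in front of the work surface, level with it; the furniture and walls round the work are solid. World frame = base frame: x ahead of the robot, y to its left, z up, the work surface at z = 0. Lengths are in m, angles in rad, forces in N, time in s.
With the tool pointing down it reaches from about 0.35 to 0.9 m from the base axis. Payload 19.9 kg.
Tool frame: the origin (TCP) lies midway between the tips of the shut fingers; the grasp point (between the pads) lies 19 mm behind it; z points along the fingers, y is the line along which they close (so a half turn about z gives the same grasp; the last joint's range is limited). The gripper opens to 85 mm and grips with 20 to 120 N. Pads are 22 mm wide; open, the fingers measure 114 mm over their backs; the gripper's body (76 mm by 85 mm) begins 54 mm behind the grasp point. The pads swing forward as they close: fully open they stand 13 mm farther back than shut.
Start: joints at [-1.274, 0.417, -0.01, 1.614, 0.005, 1.111, -0.053], TCP at [0.207, 0.59, 0.231] pointing down, gripper open.
Joint ranges: [-2.81, 2.81], [-0.39, 2.02], [-1.27, 1.25], [0.06, 2.57], [-1.19, 4.33], [0.19, 2], [-2.82, 2.82]. Speed limits (rad/s): [1.89, 1.89, 2.39, 2.39, 3.01, 3.01, 3.01].

INTERFACE

Orientations are given as a 3x3 rotation matrix whose columns are the frame's x, y, z axes.
In Python, from station import env gives the robot as it stands.
- The arm moves only by the tool send_rows, never from a script. Its argument "steps" is one flat list of numbers, 5 for each row, row after row: the shift along the tool's x, y, z in cm, then the turn about the tool's z in degrees, then the gripper's target within -1 to 1 (fully open at 1, half-way at 0, shut at -1). In form: [tx, ty, tz, spin, jaw, tx, ty, tz, spin, jaw, ...]. A call has exactly 10 rows; each row is the pose to reach, as a shift and turn from the pose commanded when the call began, along the tool's axes at that moment; what a row does not reach only later rows make up. A row lasts 1/10 s, in which the tool goes at most 50 mm and 8.59 degrees, less where a joint would pass 70% of its speed; a pose out of reach is approached as far as the arm can. A call with a gripper value outside its range is refused whole. The fingers move at their own pace and stop on an object; "squeeze" is the grip in N (left out, the last holds). Time passes only in rows, so rows that repeat a pose let the fingers close, or fill a call up. It gives the time, the measured TCP pose, the force, the opening and the grip force at its end, in the units of the state.
- env.read_state(): the state, without advancing time (a new reading comes with each control period).
- env.read_camera(name): name is "scene" or "top" or "wrist"; returns a dict with "frame" (480x640x3 uint8, red, green, blue), "z_map" (480x640 float32, m along the optical axis (not along the pixel's ray), 0 where there is no reading), "intrinsics" (3x3 intrinsics, pixels), "R" (3x3) and "t" (3): a world point X has camera coordinates R X + t. Camera axes: x right, y down, z forward; pixel columns grow to the right and rows downward; lengths in m; the calibration is good to about 2 mm. A picture is of the moment at which its call begins.
- env.job_done(): hands the job in; it is judged then, once.
The state is a dict: "clock": time; "joints": joint angles; "qd": joint speeds; "joint_efforts": joint torques, N m; "position": TCP position; "tool_rot": TCP orientation; "ft_force": force on the tool from outside, world axes, zero at the start; "ft_torque": the same for the moment, N m; "grip_width": opening from 0.0 (shut) to 1.0 (fully open); "grip_force": force on a finger pad.
Only numpy, scipy, OpenCV 4.12 (cv2) and the standard library are available. Lean on these libraries where they do the work, as an engineer would, in place of code of your own. Each camera call takes 0.05 s, during which the arm holds its last target. There are 200 camera calls.

## Working session

There is one attempt and no reset: what is moved stays moved. The work goes in short steps, Python scripts to look and compute and a tool call to move; the robot and the scene stay as the last step left them, time stands still between calls to the robot, and variables do not carry over. Pictures are saved under pics/ and viewed, at most 10 in all, crops included, and the job is handed in when it is done.

Besides the shell and the picture viewer there is one more tool, called after "Emit:" as a command line: name --argument value ..., lists and objects as JSON in quotes. send_rows: Moves the arm, as the interface text tells. Its arguments: {"type":"object","properties":{"steps":{"type":"array"},"squeeze":{"type":"number"}},"required":["steps"]}

```bash
mkdir -p pics; cat > h.py <<'E'
import numpy as np, cv2
from station import env
def cam(n):
    c=env.read_camera(n); return c
def cloud(c):
    z=c["z_map"]; K=c["intrinsics"]; v,u=np.mgrid[:480,:640]
    P=np.stack([(u-K[0,2])*z/K[0,0],(v-K[1,2])*z/K[1,1],z],-1)
    W=(P-c["t"])@c["R"]; W[z==0]=np.nan
    return W
def save(c,n): cv2.imwrite("pics/"+n+".png",c["frame"][...,::-1])
E
python3 - <<'E'
from h import *
a=cam("top");b=cam("scene")
cv2.imwrite("pics/a.png",cv2.resize(np.vstack([a["frame"],b["frame"]])[...,::-1],(400,600)) if 0 else a["frame"][...,::-1]); save(b,"b")
np.savez("top.npz",**a);np.savez("scene.npz",**b)
for c in(a,b): print(-c["R"].T@c["t"], c["R"][2])
s=env.read_state();print(s["clock"],s["position"],s["tool_rot"])
E
```

```text
[ 0.54671418 -0.03675483  0.95379346] [ 0.06498503  0.00813037 -0.99785312]
[-0.02678748 -0.30112221  0.59165325] [ 0.74004981  0.29169583 -0.60600315]
0.1 [0.20703296 0.58939929 0.23075347] [[-9.43502219e-01  3.31366104e-01 -2.61370648e-04]
 [ 3.31366196e-01  9.43501685e-01 -1.00759317e-03]
 [-8.72785764e-05 -1.03727579e-03 -9.99999458e-01]]
```

View pics/a.png

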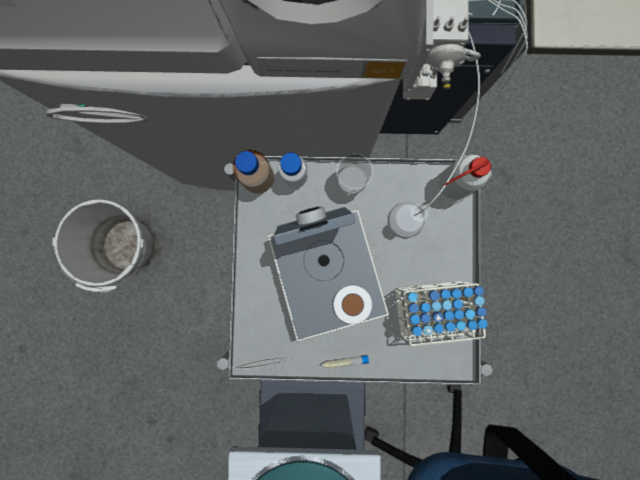

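View pics/b.png

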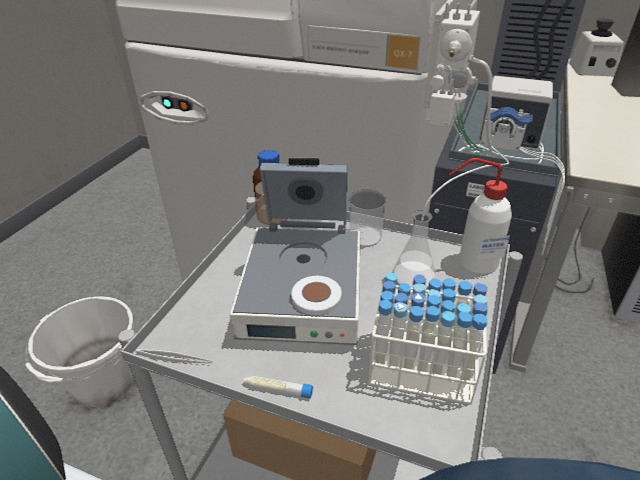

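The top view shows the deck spanning about (272,235) to (385,320), the seat at (324,260) and the disc at (352,304). The lid is upright at about (315,225). The tube rack is close to the analyser's right-front corner, at (395,315).

```bash
python3 - <<'E'
from h import *
c=dict(np.load("top.npz")); W=cloud(c); f=c["frame"]; K=c["intrinsics"];R=c["R"];t=c["t"]
def ray(u,v,z):
    o=-R.T@t; d=R.T@np.linalg.inv(K)@np.array([u,v,1.]); return o+d*(z-o[2])/d[2]
hsv=cv2.cvtColor(f,cv2.COLOR_RGB2HSV)
sub=np.zeros((480,640),bool); sub[280:330,325:385]=1
def cen(m,z):
    n,l,s,ce=cv2.connectedComponentsWithStats(m.astype(np.uint8)); i=1+np.argmax(s[1:,4]); print(s[i],ray(*ce[i],z)); return l==i
m=cen(sub&(hsv[...,1]>80),.082)
w=cen(sub&((hsv[...,2]>190)|m),.082)
print("disc z",np.nanmedian(W[w][:,2]))
sub[:]=0; sub[245:278,305:343]=1
k=cen(sub&(f.max(2)<50),.064); print("spot z",np.nanmedian(W[k][:,2]))
# seat floor by depth
z=W[...,2]; s=cen(sub&(z<.0675)&(z>.058),.064); print("floor",np.nanmedian(W[s],0),np.nanmean(W[s],0))
# deck: depth points about z=.07
big=np.zeros((480,640),bool); big[200:345,260:400]=1
d=big&(abs(z-.07)<.004); d=cv2.morphologyEx(d.astype(np.uint8),cv2.MORPH_OPEN,np.ones((3,3)))
n,l,st,ce=cv2.connectedComponentsWithStats(d); i=1+np.argmax(st[1:,4])
P=W[l==i]; r=cv2.minAreaRect(P[:,:2].astype(np.float32)); print("deck",r,np.median(P[:,2])); print(cv2.boxPoints(r))
# lid points
L=big&(z>.1)&(z<.28); Q=W[L]; print("lid",Q.shape,np.nanpercentile(Q,[2,50,98],axis=0))
# scene lid + rack
c2=dict(np.load("scene.npz")); W2=cloud(c2); p=W2[165:222,262:345].reshape(-1,3); p=p[(p[:,2]>.09)&(p[:,0]<.9)]
np.savez("lid.npz",p=p); print(np.nanpercentile(p,[2,50,98],axis=0))
q=W[280:345,395:490].reshape(-1,3);print("rack",np.nanpercentile(q[q[:,2]>.03],[1,50,99],axis=0))
for nm,(u0,v0,u1,v1) in dict(flask=(388,200,430,240),brown=(235,150,273,193),clear=(277,150,307,188),beaker=(335,153,373,197)).items():
    q=W[v0:v1,u0:u1].reshape(-1,3);q=q[q[:,2]>.03];print(nm,np.nanpercentile(q,[5,50,95],axis=0).round(3).tolist())
E
```

```text
[343 294  20  21 326] [ 0.46837823 -0.0917819   0.082     ]
[ 334  286   38   43 1066] [ 0.46759461 -0.09201571  0.082     ]
disc z 0.08171137635173845
[319 256  10  10  81] [ 0.55328489 -0.03353062  0.064     ]
spot z 0.06427181336646771
[ 305  245   38   33 1121] [ 0.55247884 -0.03307376  0.064     ]
floor [ 0.5525086  -0.03291735  0.06360597] [ 0.5525047  -0.03306712  0.06364965]
deck ((0.5251477956771851, -0.041139647364616394), (0.2192741334438324, 0.18977490067481995), 17.086048126220703) 0.06949120626274347
[[ 0.39247096  0.0173477 ]
 [ 0.44822824 -0.1640514 ]
 [ 0.65782464 -0.099627  ]
 [ 0.60206735  0.0817721 ]]
lid (1665, 3) [[ 0.58341442 -0.0777696   0.11359816]
 [ 0.6159412  -0.012101    0.2071244 ]
 [ 0.64753604  0.04952099  0.22287873]]
[[ 0.58441475 -0.07571755  0.09260127]
 [ 0.61679592 -0.01335812  0.15805289]
 [ 0.6486161   0.04906947  0.21134343]]
rack [[ 0.39933273 -0.33466315  0.04336552]
 [ 0.46332325 -0.25821504  0.12512192]
 [ 0.5129276  -0.18857422  0.13847976]]
flask [[0.619, -0.226, 0.033], [0.642, -0.2, 0.066], [0.668, -0.18, 0.135]]
brown [[0.698, 0.081, 0.048], [0.721, 0.105, 0.113], [0.752, 0.133, 0.148]]
clear [[0.711, 0.009, 0.046], [0.729, 0.031, 0.105], [0.753, 0.054, 0.123]]
beaker [[0.699, -0.122, 0.036], [0.747, -0.092, 0.078], [0.763, -0.059, 0.09]]
```

```bash
cat >> h.py <<'E'
A=np.array([.5251,-.0411]); YAW=17.1
def an(x,y,yaw=YAW):  # analyser mm -> world
    r=np.radians(yaw); return A+np.array([[np.cos(r),-np.sin(r)],[np.sin(r),np.cos(r)]])@np.array([x,y])/1000
def go(xy,z,yaw):
    s=env.read_state(); R=np.array(s["tool_rot"]); p=np.array(s["position"])
    d=R.T@(np.array([*xy,z])-p)*100; cur=np.degrees(np.arctan2(R[1,0],R[0,0]))
    print("t",round(s["clock"],2),"pos",p.round(4),"F",np.round(s["ft_force"],1),"w",round(s["grip_width"],3),"yaw",cur.round(1),"-> shift cm",d.round(2),"spin",round(-((yaw-cur+180)%360-180),1))
E
python3 - <<'E'
from h import *
p=np.load("lid.npz")["p"]; p=p[np.isfinite(p).all(1)]
# RANSAC plane
best=0;rng=np.random.default_rng(0)
for _ in range(300):
    q=p[rng.choice(len(p),3,False)]; n=np.cross(q[1]-q[0],q[2]-q[0]); n/=np.linalg.norm(n)+1e-12
    k=abs((p-q[0])@n)<.003
    if k.sum()>best: best=k.sum();K=k
q=p[K]; u,s,v=np.linalg.svd(q-q.mean(0)); n=v[2]; n*=np.sign(n[0]); print(best,len(p),"n",n,"yaw",np.degrees(np.arctan2(n[1],n[0])),"angle",np.arctan2(np.hypot(n[0],n[1]),n[2]),"mean",q.mean(0),"top",np.percentile(q[:,2],99))
print("touch",an(-70,45),"hinge",an(110,0))
go(an(-70,45),.12,34.5)
E
```

```text
2716 4248 n [0.93042353 0.28810124 0.22651651] yaw 17.20489126095987 angle 1.34229659192498 mean [ 0.62373234 -0.01282     0.14639794] top 0.21198835299539032
touch [ 0.44496267 -0.01867214] hinge [ 0.63023723 -0.00875556]
t 0.1 pos [0.207  0.5894 0.2308] F [-0.2  0.3 -0.8] w 1.0 yaw 160.6 -> shift cm [-42.6  -49.48  11.13] spin 126.1
```

Emit:
send_rows --steps '[-42.6,-49.5,0,80,0.13,-42.6,-49.5,0,80,0.13,-42.6,-49.5,0,80,0.13,-42.6,-49.5,0,80,0.13,-42.6,-49.5,0,80,0.13,-42.6,-49.5,0,80,0.13,-42.6,-49.5,0,80,0.13,-42.6,-49.5,0,80,0.13,-42.6,-49.5,0,80,0.13,-42.6,-49.5,0,80,0.13]'

```text
clock: 1.1
position: [0.3894, 0.122, 0.2314]
tool_rot: [[0.168, 0.986, 0.0], [0.986, -0.168, 0.0], [0.001, 0.0, -1.0]]
ft_force: [1.4, 0.7, -0.1]
grip_width: 0.565
grip_force: 0.0
```

```bash
python3 -c "
from h import *
go(an(-70,45),.10,34.5)"
```

```text
t 1.1 pos [0.3894 0.122  0.2314] F [ 1.4  0.7 -0.1] w 0.565 yaw 80.3 -> shift cm [-12.94   7.84  13.13] spin 45.8
```

Emit:
send_rows --steps '[-12.9,7.8,11,45.8,0.13,-12.9,7.8,11,45.8,0.13,-12.9,7.8,11,45.8,0.13,-12.9,7.8,11,45.8,0.13,-12.9,7.8,11,45.8,0.13,-12.9,7.8,11,45.8,0.13,-12.9,7.8,11,45.8,0.13,-12.9,7.8,11,45.8,0.13,-12.9,7.8,11,45.8,0.13,-12.9,7.8,11,45.8,0.13]'

```text
clock: 2.1
position: [0.4452, -0.0158, 0.1215]
tool_rot: [[0.82, 0.572, 0.0], [0.572, -0.82, 0.0], [0.0, -0.0, -1.0]]
ft_force: [0.3, 0.4, -0.3]
grip_width: 0.561
grip_force: 0.0
```

```bash
python3 -c "
from h import *
go(an(-70,45),.07,34.5)
c=cam('wrist');save(c,'w1');np.savez('w1.npz',**c)"
```

```text
t 2.1 pos [ 0.4452 -0.0158  0.1215] F [ 0.3  0.4 -0.3] w 0.561 yaw 34.9 -> shift cm [-0.19  0.22  5.15] spin 0.4
```

View pics/w1.png

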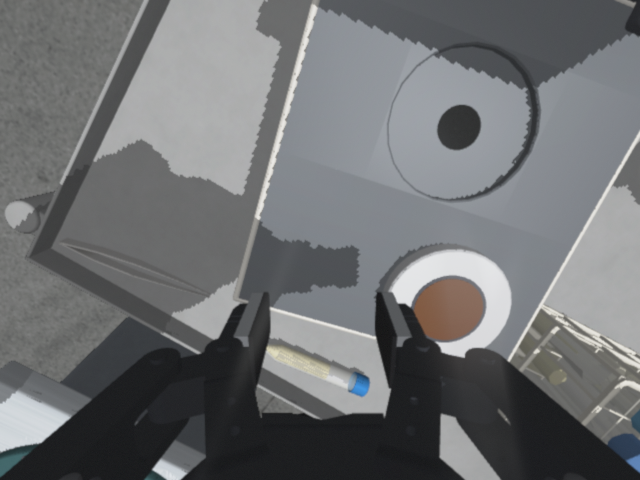

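The wrist view has the seat at (463,122) with its dark spot at (459,127). The disc is at (450,300), partly hidden by the right finger. The fingertips are near (258,295) and (385,297).

```bash
python3 - <<'E'
from h import *
c=dict(np.load("w1.npz")); W=cloud(c); f=c["frame"]; K=c["intrinsics"];R=c["R"];t=c["t"]
def ray(u,v,z):
    o=-R.T@t; d=R.T@np.linalg.inv(K)@np.array([u,v,1.]); return o+d*(z-o[2])/d[2]
print("cam",-R.T@t)
s=np.zeros((480,640),np.uint8); s[95:160,430:490]=1
v,u=np.nonzero((f.max(2)<60)&(s>0)); print("spot",ray(u.mean(),v.mean(),.064),len(u))
w=((f.min(2)>200)).astype(np.uint8); w[:, :400]=0; w[:240]=0; w[:,520:]=0
n,l,st,ce=cv2.connectedComponentsWithStats(w); i=1+np.argmax(st[1:,4]); 
h=cv2.convexHull(np.argwhere(l==i)[:,::-1].astype(np.int32)).reshape(-1,2)
P=np.array([ray(a,b,.082)[:2] for a,b in h if a>410])
M=np.c_[2*P,np.ones(len(P))]; x=np.linalg.lstsq(M,(P**2).sum(1),rcond=None)[0]; print("disc",x[:2],"r",np.sqrt(x[2]+x[:2]@x[:2]),st[i])
for (a,b) in((255,298),(262,300),(383,300),(390,305),(250,320)): print((a,b),W[b,a],W[b-4:b+5,a-4:a+5,2].max())
E
```

```text
cam [0.50882159 0.03048894 0.26391843]
spot [ 0.55222235 -0.0315074   0.064     ] 1361
disc [ 0.46950958 -0.09012156] r 0.035275967390238 [ 400  251  111  106 4572]
(255, 298) [0.4363768  0.01426291 0.13359166] 0.13776418966161832
(262, 300) [0.43812837 0.01157627 0.13516186] 0.13886389353673803
(383, 300) [ 0.46722882 -0.02960393  0.13566878] 0.1392934633973964
(390, 305) [ 0.46831305 -0.03153654  0.13949903] 0.14382836865628715
(250, 320) [0.43699795 0.01312804 0.1507434 ] 0.15414120807671372
```

Emit:
send_rows --steps '[-0.2,-0.8,2,0,0.13,-0.2,-0.8,4,0,0.13,-0.2,-0.8,4.7,0,0.13,-0.2,-0.8,4.9,0,0.13,-0.2,-0.8,5.1,0,0.13,-0.2,-0.8,5.3,0,0.13,-0.2,-0.8,5.4,0,0.13,-0.2,-0.8,5.5,0,0.13,-0.2,-0.8,5.5,0,0.13,-0.2,-0.8,5.5,0,0.13]'

```text
clock: 3.15
position: [0.4394, -0.0105, 0.0672]
tool_rot: [[0.821, 0.571, 0.001], [0.571, -0.821, 0.001], [0.001, -0.0, -1.0]]
ft_force: [-8.3, 0.9, 26.0]
grip_width: 0.564
grip_force: 13.2
```

Emit:
send_rows --steps '[0,0,-1.5,0,0.13,0,0,-3,0,0.13,0,0,-3.5,0,0.13,0,0,-3.5,0,0.13,-7.4,8.3,-3.5,0,0.13,-7.4,8.3,-3.5,0,0.13,-7.4,8.3,-3.5,0,0.13,-7.4,8.3,-3.5,0,0.13,-7.4,8.3,-3.5,0,0.13,-7.4,8.3,-3.5,0,0.13]'

```text
clock: 4.15
position: [0.4258, -0.1197, 0.101]
tool_rot: [[0.82, 0.573, -0.001], [0.573, -0.82, 0.0], [-0.0, -0.0, -1.0]]
ft_force: [0.1, -0.3, -0.7]
grip_width: 0.565
grip_force: 0.0
```

```bash
python3 -c "
from h import *
go((.4263,-.1205),.0715,34.9)
go((.5195,-.0557),.0715,34.9)"
```

```text
t 4.15 pos [ 0.4258 -0.1197  0.101 ] F [ 0.1 -0.3 -0.7] w 0.565 yaw 34.9 -> shift cm [-0.    0.09  2.95] spin 0.0
t 4.15 pos [ 0.4258 -0.1197  0.101 ] F [ 0.1 -0.3 -0.7] w 0.565 yaw 34.9 -> shift cm [11.35  0.12  2.95] spin 0.0
```

Emit:
send_rows --steps '[0,0.1,1.5,0,0.13,0,0.1,2.95,0,0.13,0,0.1,2.95,0,0.13,1,0.1,2.95,0,0.13,2,0.1,2.95,0,0.13,3.2,0.1,2.95,0,0.13,4.4,0.1,2.95,0,0.13,5.6,0.1,2.95,0,0.13,6.6,0.1,2.95,0,0.13,7.2,0.1,2.95,0,0.13]'

```text
clock: 5.15
position: [0.4863, -0.08, 0.0718]
tool_rot: [[0.82, 0.572, 0.0], [0.572, -0.82, -0.0], [-0.0, 0.0, -1.0]]
ft_force: [-0.9, -0.9, 0.9]
grip_width: 0.566
grip_force: 0.9
```

```bash
python3 -c "
from h import *
go((.5195,-.0557),.0715,34.9)
c=cam('top');np.savez('t2.npz',**c);cv2.imwrite('pics/t2.png',cv2.resize(c['frame'][200:350,250:450,::-1],(800,600)))
c=cam('wrist');np.savez('w2.npz',**c);save(c,'w2')"
```

```text
t 5.15 pos [ 0.4863 -0.08    0.0718] F [-0.9 -0.9  0.9] w 0.566 yaw 34.9 -> shift cm [ 4.11 -0.09  0.03] spin -0.0
```

View pics/w2.png

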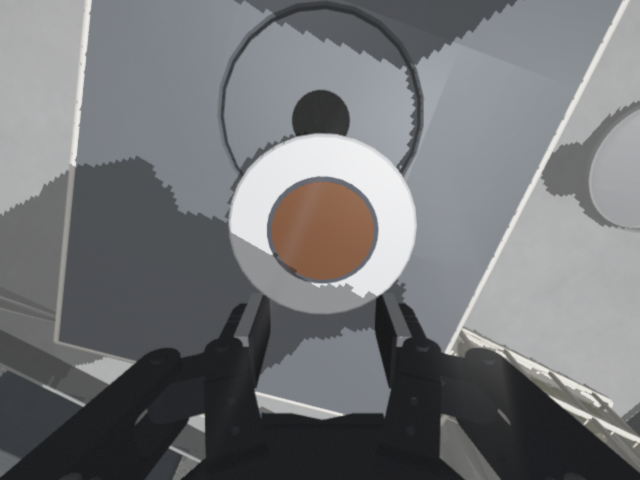

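The disc at (322,228) is lined up with the seat, whose dark spot is at (321,117), and both fingertips are behind it.

```bash
python3 - <<'E'
from h import *
c=dict(np.load("w2.npz")); f=c["frame"]; K=c["intrinsics"];R=c["R"];t=c["t"]
def ray(u,v,z):
    o=-R.T@t; d=R.T@np.linalg.inv(K)@np.array([u,v,1.]); return o+d*(z-o[2])/d[2]
h=cv2.cvtColor(f,cv2.COLOR_RGB2HSV); m=(h[...,1]>90)&(h[...,0]<20); m[:150]=0; m[300:]=0; m[:,:250]=0; m[:,400:]=0
v,u=np.nonzero(m); d=ray((u.min()+u.max())/2,(v.min()+v.max())/2,.082)
# seat bore outer edge at deck height: extreme columns/top by hand from view (219..423, top 2) ; spot columns
g=f.max(2)<60; g[135:]=0; g[:80]=0; g[:,:280]=0; g[:,360:]=0; v,u=np.nonzero(g); 
uc=(u.min()+u.max())/2; vc=v.min()+(u.max()-u.min())/2; s=ray(uc,vc,.064)
T=np.array(env.read_state()["tool_rot"]); print(d,s,uc,vc,(T.T@(s-d)*100).round(2), (T.T@(d-np.array(env.read_state()["position"]))*100).round(2))
E
```

```text
[ 0.51797553 -0.0559648   0.082     ] [ 0.55250882 -0.03109149  0.064     ] 320.5 118.5 [ 4.26 -0.07  1.8 ] [ 4.01 -0.15 -1.03]
```

Emit:
send_rows --steps '[0.7,0,0,0,0.13,1.4,0,0,0,0.13,2.1,-0.1,0,0,0.13,2.7,-0.1,0,0,0.13,3.2,-0.1,0,0,0.13,3.6,-0.1,0,0,0.13,3.9,-0.1,0,0,0.13,4.1,-0.1,0,0,0.13,4.25,-0.1,0,0,0.13,4.25,-0.1,0,0,0.13]'

```text
clock: 6.25
position: [0.5198, -0.0555, 0.0718]
tool_rot: [[0.821, 0.571, 0.0], [0.571, -0.821, -0.0], [0.0, 0.0, -1.0]]
ft_force: [-0.2, -0.2, 0.6]
grip_width: 0.565
grip_force: 0.0
```

```bash
python3 -c "
from h import *
go((.5195,-.0557),.0715,34.9)
c=cam('wrist');np.savez('w3.npz',**c);save(c,'w3'); W=cloud(c); f=c['frame']
h=cv2.cvtColor(f,cv2.COLOR_RGB2HSV); m=(h[...,1]>90)&(h[...,0]<20); m[:100]=0; m[300:]=0; m[:,:250]=0; m[:,400:]=0
w=(f.min(2)>190); w[:100]=0;w[330:]=0;w[:,:215]=0;w[:,430:]=0; w|=m
P=W[w]; P=P[abs(P[:,2]-.076)<.015]; A1=np.c_[P[:,:2]-P[:,:2].mean(0),np.ones(len(P))]; print(np.linalg.lstsq(A1,P[:,2],rcond=None)[0],P[:,:2].mean(0),len(P))"
```

```text
t 6.25 pos [ 0.5198 -0.0555  0.0718] F [-0.2 -0.2  0.6] w 0.565 yaw 34.8 -> shift cm [-0.04 -0.    0.03] spin -0.1
[-0.00805081 -0.00249389  0.07613633] [ 0.55692269 -0.03050281] 17810
```

View pics/w3.png

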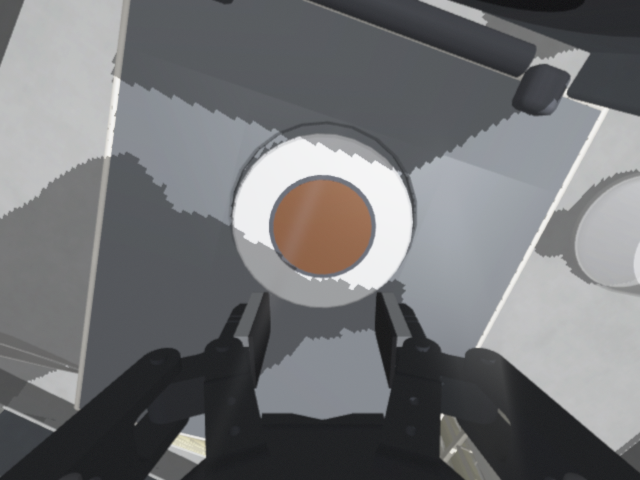

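The disc is at (322,225), level in its bore. Its top is at 76 mm with almost no tilt, so it is seated. Next I back off, rise and go behind the lid.

Emit:
send_rows --steps '[-2,0,0,0,0.13,-2,0,0,0,0.13,-2,0,-4,0,0.13,-2,0,-8,0,-1,-2,0,-12,8,-1,-2,0,-16,17.7,-1,-2,0,-20,17.7,-1,-2,0,-21,17.7,-1,-2,0,-21,17.7,-1,-2,0,-21,17.7,-1]'

```text
clock: 7.3
position: [0.5029, -0.0666, 0.2808]
tool_rot: [[0.955, 0.296, -0.001], [0.296, -0.955, 0.0], [-0.001, -0.0, -1.0]]
ft_force: [0.5, 0.4, -0.0]
grip_width: 0.003
grip_force: 0.0
```

```bash
python3 -c "
from h import *
print(an(125,0)); go(an(125,0),.2025,17.1)
for th in (1.342,1.2,1.05,.9,.75,.6,.45,.3,.15,0,-.03):
    r=125+13*max(0,min(1,(1.05-th)/1.05)); print(th, round(11-r*np.cos(th)+12*np.sin(th)+110,1), round(78+r*np.sin(th)+12*np.cos(th),1))"
```

```text
[ 0.64457413 -0.00434496]
t 7.3 pos [ 0.5029 -0.0666  0.2808] F [ 0.5  0.4 -0. ] w 0.003 yaw 17.2 -> shift cm [15.38 -1.76  7.82] spin 0.1
1.342 104.3 202.5
1.2 86.9 198.9
1.05 69.2 192.4
0.9 51.5 184.8
0.75 35.0 174.5
0.6 20.0 161.6
0.45 7.0 146.4
0.3 -3.7 129.1
0.15 -11.8 110.2
0 -17.0 90.0
-0.03 -17.3 85.9
```

Emit:
send_rows --steps '[5,-0.6,0,0,-1,10,-1.2,0,0,-1,15.9,-1.8,0,0,-1,15.9,-1.8,0,0,-1,15.9,-1.8,0,0,-1,15.9,-1.8,4,0,-1,15.9,-1.8,7.8,0,-1,15.9,-1.8,7.8,0,-1,15.9,-1.8,7.8,0,-1,15.9,-1.8,7.8,0,-1]'

```text
clock: 8.3
position: [0.6504, -0.0034, 0.2059]
tool_rot: [[0.956, 0.294, 0.002], [0.294, -0.956, 0.0], [0.002, 0.001, -1.0]]
ft_force: [-0.2, -0.7, 0.4]
grip_width: -0.002
grip_force: 0.0
```

```bash
python3 -c "
from h import *
go(an(104.3,0),.2025,17.1)
c=cam('scene');cv2.imwrite('pics/s3.png',cv2.resize(c['frame'][80:380,180:480,::-1],(600,600)))"
```

```text
t 8.3 pos [ 0.6504 -0.0034  0.2059] F [-0.2 -0.7  0.4] w -0.002 yaw 17.1 -> shift cm [-2.66 -0.09  0.34] spin 0.0
```

View pics/s3.png

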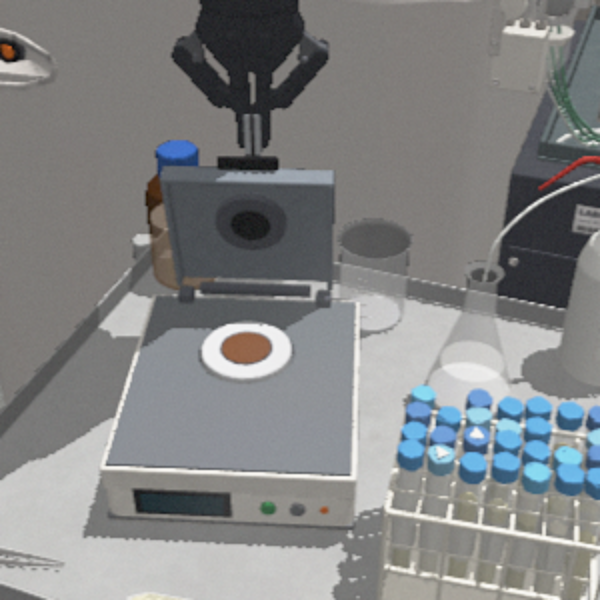

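The shut fingers are centred behind the lid's tab at (250,150). The disc lies in the seat at (247,350), and the glassware is undisturbed.

Emit:
send_rows --steps '[-1.5,0,0,0,-1,-2.6,0,0,0,-1,-3.4,0,0.2,0,-1,-4.3,0,0.4,0,-1,-5.2,0,0.7,0,-1,-6.1,0,1.05,0,-1,-7,0,1.4,0,-1,-7.9,0,1.8,0,-1,-7.9,0,1.8,0,-1,-7.9,0,1.8,0,-1]'

```text
clock: 9.35
position: [0.5743, -0.0261, 0.1857]
tool_rot: [[0.956, 0.295, -0.0], [0.295, -0.956, 0.0], [-0.0, -0.0, -1.0]]
ft_force: [-0.4, 0.4, 0.7]
grip_width: -0.001
grip_force: 0.0
```

```bash
python3 -c "
from h import *
go(an(51.5,0),.1848,17.1)
for x,z in((35,174.5),(20,161.6),(7,146.4),(-3.7,129.1),(-11.8,110.2),(-17,90)): go(an(x,0),z/1000,17.1)"
```

```text
t 9.35 pos [ 0.5743 -0.0261  0.1857] F [-0.4  0.4  0.7] w -0.001 yaw 17.1 -> shift cm [ 0.01 -0.01  0.09] spin 0.0
t 9.35 pos [ 0.5743 -0.0261  0.1857] F [-0.4  0.4  0.7] w -0.001 yaw 17.1 -> shift cm [-1.64 -0.01  1.13] spin 0.0
t 9.35 pos [ 0.5743 -0.0261  0.1857] F [-0.4  0.4  0.7] w -0.001 yaw 17.1 -> shift cm [-3.14 -0.01  2.42] spin 0.0
t 9.35 pos [ 0.5743 -0.0261  0.1857] F [-0.4  0.4  0.7] w -0.001 yaw 17.1 -> shift cm [-4.44 -0.01  3.94] spin 0.0
t 9.35 pos [ 0.5743 -0.0261  0.1857] F [-0.4  0.4  0.7] w -0.001 yaw 17.1 -> shift cm [-5.51 -0.01  5.67] spin 0.0
t 9.35 pos [ 0.5743 -0.0261  0.1857] F [-0.4  0.4  0.7] w -0.001 yaw 17.1 -> shift cm [-6.32 -0.01  7.56] spin 0.0
t 9.35 pos [ 0.5743 -0.0261  0.1857] F [-0.4  0.4  0.7] w -0.001 yaw 17.1 -> shift cm [-6.84 -0.01  9.58] spin 0.0
```

```bash
python3 -c "
from h import *
c=cam('scene');cv2.imwrite('pics/s4.png',cv2.resize(c['frame'][80:380,180:480,::-1],(500,500)))"
```

```text
(no output)
```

View pics/s4.png

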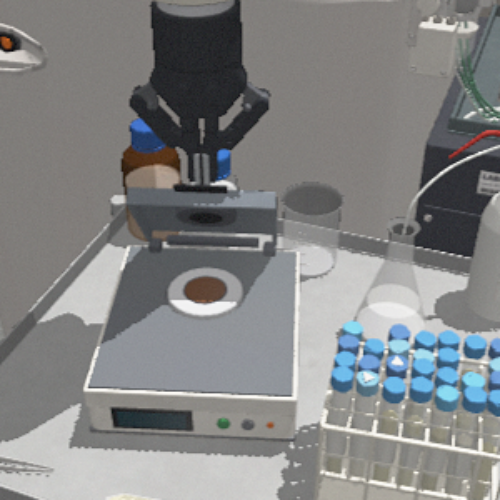

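The lid is swinging down, now at about 0.9 rad with its edge near (205,195), and the fingers sit behind the tab at (200,180). I continue along the arc.

Emit:
send_rows --steps '[-0.9,0,0.6,0,-1,-1.7,0,1.2,0,-1,-2.4,0,1.8,0,-1,-3.1,0,2.4,0,-1,-3.8,0,3.2,0,-1,-4.4,0,3.95,0,-1,-5,0,4.8,0,-1,-5.5,0,5.7,0,-1,-5.9,0,6.6,0,-1,-6.3,0,7.5,0,-1]'

```text
clock: 10.4
position: [0.5139, -0.0448, 0.11]
tool_rot: [[0.956, 0.295, -0.0], [0.295, -0.956, -0.0], [-0.0, 0.0, -1.0]]
ft_force: [0.6, 0.8, 0.7]
grip_width: -0.001
grip_force: 0.5
```

```bash
python3 -c "
from h import *
go(an(-17,0),.090,17.1)"
```

```text
t 10.4 pos [ 0.5139 -0.0448  0.11  ] F [0.6 0.8 0.7] w -0.001 yaw 17.1 -> shift cm [-0.52 -0.03  2.  ] spin 0.0
```

Emit:
send_rows --steps '[-0.2,0,0.7,0,-1,-0.4,0,1.2,0,-1,-0.5,0,1.6,0,-1,-0.5,0,1.8,0,-1,-0.5,0,1.9,0,-1,-0.5,0,2.0,0,-1,-0.5,0,2.05,0,-1,-0.5,0,2.1,0,-1,-0.5,0,2.1,0,-1,-0.5,0,2.1,0,-1]'

```text
clock: 11.4
position: [0.5095, -0.0462, 0.09]
tool_rot: [[0.956, 0.295, 0.0], [0.295, -0.956, 0.0], [0.0, -0.0, -1.0]]
ft_force: [-0.9, 0.6, 5.4]
grip_width: 0.005
grip_force: 2.5
```

Emit:
send_rows --steps '[0,0,0.05,0,-1,0,0,0.05,0,-1,0,0,0.1,0,-1,0,0,0.1,0,-1,0,0,0.1,0,-1,0,0,0.1,0,-1,0,0,0.1,0,-1,0,0,0.1,0,-1,0,0,0.1,0,-1,0,0,0.1,0,-1]'

```text
clock: 12.4
position: [0.5096, -0.0462, 0.0898]
tool_rot: [[0.956, 0.295, 0.0], [0.295, -0.956, 0.001], [0.001, -0.001, -1.0]]
ft_force: [-9.3, -0.1, 27.2]
grip_width: -0.003
grip_force: 13.1
```

At the stop: 27 N, with no further travel at z = 90 mm, which is the closed height. Next I retract straight up and check.

Emit:
send_rows --steps '[0,0,-0.5,0,-1,0,0,-3,0,-1,0,0,-6,0,-1,-3,0,-10,0,-1,-7,0,-14,0,-1,-11,0,-16,0,-1,-14,0,-16,0,-1,-14,0,-16,0,-1,-14,0,-16,0,-1,-14,0,-16,0,-1]'

```text
clock: 13.4
position: [0.3763, -0.0871, 0.2489]
tool_rot: [[0.955, 0.295, 0.0], [0.295, -0.955, -0.0], [0.0, 0.0, -1.0]]
ft_force: [0.3, 0.5, 0.4]
grip_width: -0.003
grip_force: 0.0
```

```bash
python3 -c "
from h import *
go(an(-17,0),.090,17.1)
c=cam('scene');cv2.imwrite('pics/s5.png',cv2.resize(c['frame'][80:380,180:480,::-1],(600,600)))
for n in ('scene','top'):
    W=cloud(cam(n)).reshape(-1,3); 
    for x,y in((-16,50),(-16,-50),(-16,0),(60,50),(60,-50)):
        k=np.hypot(*(W[:,:2]-an(x,y)).T)<.008; k&=W[:,2]<.15; print(n,x,y,k.sum(),np.nanmedian(W[k,2]) if k.any() else 0)
T=cloud(cam('top'));
for nm,(u0,v0,u1,v1) in dict(flask=(388,200,430,240),brown=(235,150,273,193),clear=(277,150,307,188),beaker=(335,153,373,197)).items():
    q=T[v0:v1,u0:u1].reshape(-1,3);q=q[q[:,2]>.03];print(nm,np.nanpercentile(q,[50],axis=0).round(3).tolist())"
```

```text
t 13.4 pos [ 0.3763 -0.0871  0.2489] F [0.3 0.5 0.4] w -0.003 yaw 17.2 -> shift cm [ 1.387e+01 -1.000e-02  1.590e+01] spin 0.1
scene -16 50 53 0.09039935720158145
scene -16 -50 57 0.09031486727959112
scene -16 0 59 0.08992905303401516
scene 60 50 0 0
scene 60 -50 40 0.09028514967116218
top -16 50 55 0.08971801853293293
top -16 -50 54 0.08953721302967288
top -16 0 54 0.08925956809084917
top 60 50 53 0.08980291549024741
top 60 -50 52 0.0897605538185619
flask [[0.642, -0.2, 0.067]]
brown [[0.721, 0.105, 0.113]]
clear [[0.729, 0.031, 0.106]]
beaker [[0.746, -0.092, 0.077]]
```

View pics/s5.png

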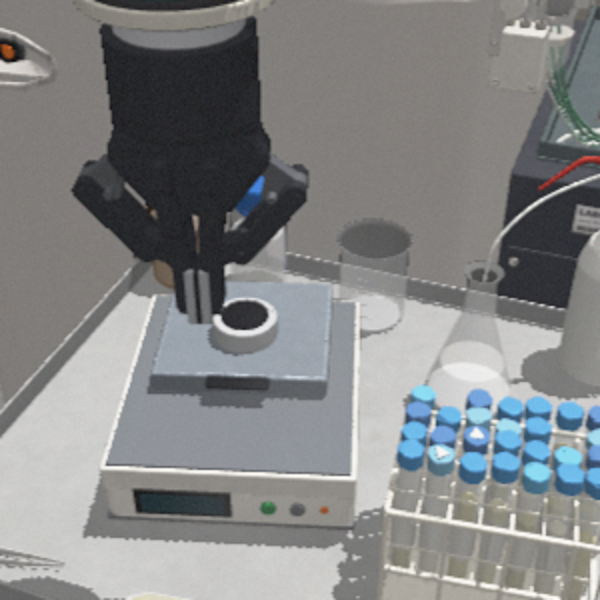

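The lid lies level at 90 mm (front edge near (240,383)), and the glassware hasn't moved. The arm is clear of everything.

```bash
python3 -c "
from station import env
print(env.job_done())"
```

```text
the job is handed in; nothing more can be done
None
```

The disc lies flat in its seat, the lid is fully closed and level at its stop, the four glassware items measured where they started, and I handed the job in at about 13.5 s.

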